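# Click the table radio's preset wheel to the long tick and press play

### The arm

A 6-joint arm with a two-finger parallel gripper is mounted at the origin on the work surface. World frame = base frame: x ahead of the robot, y to its left, z up, the work surface at z = 0. Lengths are in m, angles in rad, forces in N, time in s.
With the tool pointing down it reaches from about 0.25 to 0.8 m from the base axis. Payload 3.9 kg.
Tool frame: the origin (TCP) lies on the centre line of the jaws, within the pads' length; the fingertips stand 14 mm ahead of it and the grasp point (between the pads) lies 5 mm behind it (env.tcp_to_tips is the distance from the TCP to the fingertips, in m); z points along the fingers, y is the line along which they close (so a half turn about z gives the same grasp; the last joint's range is limited). The gripper opens to 85 mm and grips with 20 to 120 N. Pads are 22 mm wide; open, the fingers measure 114 mm over their backs; the gripper's body (76 mm by 85 mm) begins 54 mm behind the grasp point. The pads swing forward as they close: fully open they stand 13 mm farther back than shut.
Start: joints at [1.336, 0.26, -0.138, 1.173, 0, 1.571], TCP at [0.122, 0.511, 0.245] pointing down, gripper open.
Joint ranges: [-2.78, 2.78], [-0.83, 1.72], [-1.28, 1.37], [-1.9, 2.12], [-1.57, 1.48], [-3.14, 3.14]. Speed limits (rad/s): [2.57, 2.57, 3.14, 3.14, 3.14, 3.14].

### API

Orientations are given as a rotation vector (axis times angle).
In Python, from bench import env gives the robot as it stands.
- The arm moves only by the tool play_rows, never from a script. Its argument "motion" is a list of rows, each an object with "xyz": the shift along the tool's x, y, z in mm, a list of three; "roll": the turn about the tool's z in degrees. A call has 1 to 8 rows; each row is the pose to reach, as a shift and turn from the pose commanded when the call began, along the tool's axes at that moment; what a row does not reach only later rows make up. A row lasts 1/10 s, in which the tool goes at most 50 mm and 8.59 degrees, less where a joint would pass 70% of its speed; a pose out of reach is approached as far as the arm can. A call with a gripper value outside its range is refused whole. "fingers" is the closure in counts, from 0 (fully open) to 255 (shut), set as the call begins (left out, the last holds). The fingers move at their own pace and stop on an object; "force" is the grip in N (left out, the last holds). Time passes only in rows, so rows that repeat a pose let the fingers close. It gives the time, the measured TCP pose, the force, the opening and the grip force at its end, in the units of the state.
- env.state(): the state, without advancing time (a new reading comes with each control period).
- env.capture(name): name is "side" or "top"; returns a dict with "img" (420x560x3 uint8, red, green, blue), "mtx" (3x3 intrinsics, pixels), "world_to_cam" (4x4, takes a point from world to camera coordinates). Camera axes: x right, y down, z forward; pixel columns grow to the right and rows downward; lengths in m; the calibration is good to about 2 mm. A picture is of the moment at which its call begins. There is no depth.
- env.job_done(): hands the job in; it is judged then, once.
Trained networks look in a picture, given as the dict that the camera call returned (one of the last four; its "shot" number tells which), for a name from the list of things; names that differ only in an ending like _2 or _b are one class to them, and where a whole thing is asked for, a point or a joint stands for the part that bears it (a point fixed in the world has none). Each returns a list of dicts, best first, with "conf" (0 to 1); they miss things now and then, are a little off and sometimes report something else, mostly with a low value. They report only what shows in the picture. A call takes as long as a camera call.
- env.spot_in(picture, thing): "centre" ([x, y, z] in m, in the coordinates of the camera as it stood for that picture, good to about 4 mm: the middle of the surface that is visible of it).
- env.trace(picture, thing): "pixels" (420x560 bool, what is visible of it).
- env.place_of(picture, thing): "centre" ([x, y, z] in m, in the coordinates of the camera as it stood for that picture, good to about 4 mm: a listed point, or the origin of a listed thing).
The state is a dict: "time": time; "joint_positions": joint angles; "qvel": joint speeds; "effort": joint torques, N m; "position": TCP position; "tcp_rot": TCP orientation; "ft_force": force on the tool from outside, world axes, zero at the start; "wrist_torque": the same for the moment, N m; "gripper_width": finger opening in m; "gripper_force": force on a finger pad.
Only numpy, scipy, OpenCV 4.12 (cv2) and the standard library are available. Lean on these libraries where they do the work, as an engineer would, in place of code of your own. Each camera call takes 0.05 s, during which the arm holds its last target. There are 200 camera calls.

### The job

On the table radio, turn the large knurled wheel by fingertip friction, without gripping it, until its pointer line clicks in at the long tick; then press the round push button at the other end from the small knob right down with a fingertip and let it come back up. Leave the small knob as it is set, do not press the button before the pointer is at the long tick, do not lift or shove the radio, and leave the crockery and other things around it where they stand. Nothing is to be picked up.

Things in the scene. Friction and masses are not known exactly. Their poses are not given: they have to be found in the camera images.
- radio: low wooden table radio, loose on rubber feet, about 2 kg, 150 mm deep (x) by 340 wide (y), flat dark top 70 mm above the worktop. Origin: centre of its underside; cloth front faces -x. On top along y: small knob at +115 mm, large wheel at 0, push button at -115 mm. Five flat white ticks round the wheel at 30 degree steps: four short (6 mm), one long (16 mm)
- wheel (a joint): wheel angle, rad, grows clockwise seen from above; 0 = pointer at the long tick. Detents every 0.524 rad (30 degrees), one at 0; starts one to three clicks below 0; stops at -2.3 and 1.3. Leaving a detent takes about 0.055 N m (1.5 N of fingertip drag at 36 mm radius); let go, it snaps to the nearest detent
- wheel_top (a point): centre of the wheel's top, on its vertical axis, 88 mm above the worktop. Aluminium disc 100 mm in diameter, 16 mm thick, knurled rim, 2 mm clear of the radio's top; it does not sink when pressed. The flat top grips well (friction about 1): a fingertip pressed down on it drags it round
- pointer_tip (a point): outer end of the black pointer line inlaid flush in the wheel's top, 48 mm from the axis; turns with the wheel
- long_tick (a point): middle of the long white tick on the radio's top, at the front (-x) side of the wheel, 62 mm from the wheel's axis
- button (a joint): travel of the push button, m: 0 up, 0.006 fully down; springs back by itself; about 4 N holds it fully down
- button_top (a point): centre of the push button's top face; the plain grey button is 26 mm in diameter in a dark round housing 42 mm wide and 12 high; its top stands 10 mm above the housing and 22 above the radio's top when up; pressed straight down
- tone (a joint): angle of the small knob, rad; starts at 0 and is to stay there; it turns easily
- tone_top (a point): centre of the top of the small knob, 34 mm in diameter, 20 mm high; not to be turned
- mug: white mug, 80 mm wide, 85 high; bystander, loose, origin at the centre of its underside
- tumbler_a: glass tumbler, 68 mm wide, 90 high; bystander, loose, origin at the centre of its underside
- tumbler_b: glass tumbler, 68 mm wide, 90 high; bystander, loose, origin at the centre of its underside
- mill: dark wooden pepper mill, 54 mm wide, 130 high; bystander, loose, origin at the centre of its underside
- bowl: ceramic bowl, 120 mm wide, 50 high; bystander, loose, origin at the centre of its underside
- jar: amber glass jar with steel lid, 64 mm wide, 95 high; bystander, loose, origin at the centre of its underside
- spoon: metal spoon lying flat on the worktop, 200 mm long, its bowl 48 mm wide and 18 high at +x; bystander, loose, origin at the centre of its underside

How it is judged:
On the way, in this order (a step that is already met when the one before it is completed fails the run):
1. the wheel has clicked in with its pointer at the long tick (value of joint wheel between -0.12 and 0.12 rad and velocity of joint wheel between -0.3 and 0.3 rad/s), for 0.3 s.
2. the push button is pressed right down (value of joint button above 0.0045 m), for 0.05 s.
At the end, for the whole second after the job is handed in: the wheel rests in the detent at the long tick (within 0.12 rad), the push button has been pressed at least 4.5 mm after that and is up again (under 1.5 mm), the small knob is within 0.25 rad of its start, and the radio stands level and still within 25 mm of where it was (value of joint wheel between -0.12 and 0.12 rad and value of joint tone between -0.25 and 0.25 rad and value of joint button below 0.0015 m and linear speed of radio below 0.01 m/s and distance of radio from where it was at the start of the episode below 0.025 m and angle between radio's own z axis and vertical below 0.05 rad); the robot touches nothing.
It fails at once if the button is pressed while the pointer is not at the long tick (value of joint button above 0.0045 m and not (value of joint wheel between -0.2 and 0.2 rad)).
It fails at once if the small knob is turned (more than 0.25 rad) (not (value of joint tone between -0.25 and 0.25 rad)).
It fails at once if the radio is shoved more than 25 mm, lifted or tipped (distance of radio from where it was at the start of the episode above 0.025 m or height (world z) of radio above 0.008 m or angle between radio's own z axis and vertical above 0.1 rad).
It fails at once if a thing standing around is shoved more than 30 mm or lifted (distance of any of mug, tumbler_a, tumbler_b, mill, bowl, jar, spoon from where it was at the start of the episode above 0.03 m or height (world z) of any of mug, tumbler_a, tumbler_b, mill, bowl, jar, spoon above 0.02 m).
It also fails if it takes over 61 s, if anything falls off the work surface, if the arm or the gripper's body presses on something with over 40 N, if the wrist force passes 120 N, or if a joint passes its speed limit or range.

## Working session

There is one attempt and no reset: what is moved stays moved. The work goes in short steps, Python scripts to look and compute and a tool call to move; the robot and the scene stay as the last step left them, time stands still between calls to the robot, and variables do not carry over. Pictures are saved under pics/ and viewed, at most 10 in all, crops included, and the job is handed in when it is done.

Besides the shell and the picture viewer there is one more tool, called after ">>>" as a command line: name --argument value ..., lists and objects as JSON in quotes. play_rows: Moves the arm, as the interface text tells. Its arguments: {"type":"object","properties":{"motion":{"type":"array"},"fingers":{"type":"number"},"force":{"type":"number"}},"required":["motion"]}

```bash
mkdir -p pics
cat > h.py <<'E'
import numpy as np, cv2
from bench import env
from scipy.spatial.transform import Rotation as R
def w(p,c):
    T=np.linalg.inv(p["world_to_cam"]); return T[:3,:3]@np.array(c)+T[:3,3]
def ray(p,uv,z):
    T=np.linalg.inv(p["world_to_cam"]); d=T[:3,:3]@np.linalg.inv(p["mtx"])@np.array([uv[0],uv[1],1.]); o=T[:3,3]
    return o+d*(z-o[2])/d[2]
def px(p,X):
    c=p["world_to_cam"]@np.append(X,1); u=p["mtx"]@c[:3]; return u[:2]/u[2]
def save(p,n): cv2.imwrite("pics/"+n,cv2.cvtColor(p["img"],cv2.COLOR_RGB2BGR))
E
python3 - <<'E'
from h import *
s=env.state();print(s["time"],s["position"],s["tcp_rot"],s["gripper_width"],env.tcp_to_tips)
print(R.from_rotvec(s["tcp_rot"]).as_matrix().round(3))
for n in("top","side"):
    p=env.capture(n);save(p,n+"0.png")
    for t in "radio wheel_top pointer_tip long_tick button_top tone_top mug tumbler_a mill bowl jar spoon".split():
        for d in env.place_of(p,t)[:2]: print(n,t,round(d["conf"],2),w(p,d["centre"]).round(4),px(p,w(p,d["centre"])).round())
E
```

```text
0.0 [0.12198335 0.50994816 0.24444198] [-0.36789303 -3.11976534  0.00313102] 0.08554772051506923 0.014
[[-0.973  0.233 -0.   ]
 [ 0.233  0.973 -0.002]
 [-0.    -0.002 -1.   ]]
top radio 0.85 [ 0.539  -0.0907 -0.0013] [340. 229.]
top radio 0.41 [ 0.4144 -0.2136  0.0028] [390. 281.]
top wheel_top 0.57 [ 0.5432 -0.0903  0.0901] [345. 226.]
top pointer_tip 0.57 [ 0.5294 -0.1412  0.0901] [368. 233.]
top long_tick 0.61 [ 0.4821 -0.1077  0.0701] [351. 254.]
top button_top 0.64 [ 0.5674 -0.2092  0.0903] [399. 217.]
top tone_top 0.49 [0.5208 0.0225 0.0888] [294. 235.]
top tone_top 0.32 [ 0.4811 -0.1106  0.0698] [352. 254.]
top mug 0.94 [0.3602 0.0124 0.0061] [297. 302.]
top tumbler_a 0.95 [ 0.6494  0.0025 -0.0008] [303. 184.]
top tumbler_a 0.8 [ 0.687  -0.1397 -0.0027] [360. 170.]
top mill 0.92 [0.6219 0.1123 0.0016] [259. 194.]
top mill 0.63 [ 0.5452 -0.098   0.0891] [348. 226.]
top bowl 0.74 [0.5207 0.0201 0.0924] [295. 235.]
top bowl 0.63 [ 0.5932 -0.3463 -0.0029] [444. 209.]
top jar 0.87 [ 0.506   0.1666 -0.0026] [236. 240.]
top spoon 0.63 [ 0.4158 -0.2124  0.001 ] [390. 281.]
side radio 
[... 234 characters left out ...]
.38 [ 0.6019 -0.3443  0.0034] [429. 402.]
side button_top 0.68 [ 0.5676 -0.2006  0.0888] [363. 311.]
side tone_top 0.57 [0.5203 0.0221 0.0897] [272. 229.]
side tone_top 0.4 [ 0.5974 -0.3424  0.0011] [425. 403.]
side mug 0.75 [ 0.3677  0.0184 -0.0038] [203. 291.]
side tumbler_a 0.98 [6.471e-01 2.100e-03 2.000e-04] [330. 240.]
side tumbler_a 0.69 [ 0.6875 -0.1381  0.0038] [388. 281.]
side mill 0.65 [ 0.628   0.1135 -0.001 ] [296. 210.]
side mill 0.63 [ 0.5281 -0.1407  0.0868] [322. 294.]
side bowl 0.57 [ 0.5984 -0.3421  0.0027] [426. 402.]
side bowl 0.5 [ 0.4146 -0.2144 -0.0037] [283. 389.]
side jar 0.67 [ 0.5176  0.1649 -0.001 ] [242. 213.]
side spoon 0.6 [ 0.4147 -0.2129 -0.0048] [283. 388.]
```

Run:
```python
import cv2
a=cv2.imread("pics/top0.png")[140:320,210:470];cv2.imwrite("pics/t1.png",cv2.resize(a,None,fx=3,fy=3))
```

```text
(no output)
```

View pics/t1.png

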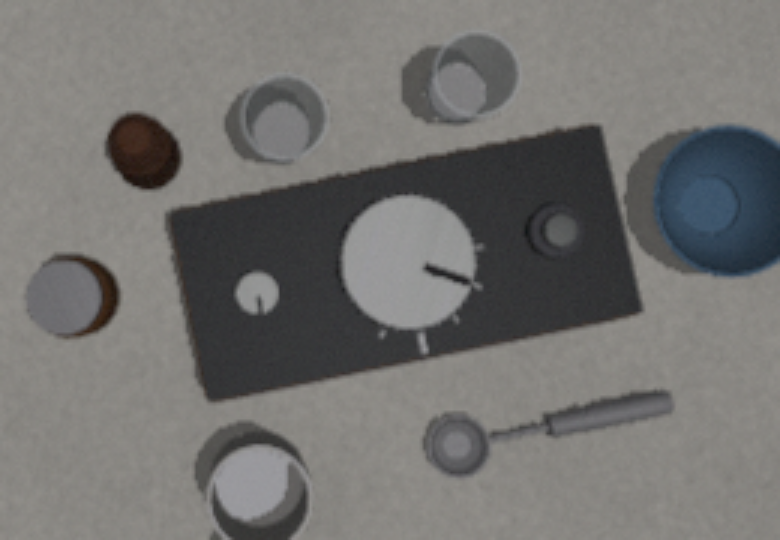

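View pics/side0.png

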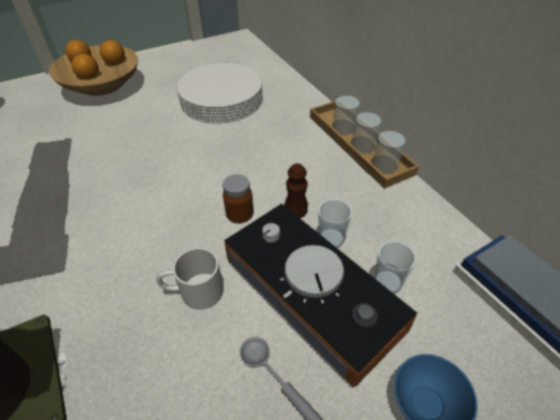

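The pictures agree with the network results. In the top crop (3x) the wheel is at (408,262), with its pointer at (470,280) on the second short tick from the long tick (423,343). That is two clicks, or 60° clockwise. The button is at (560,230) and the small knob at (258,292). In the side view the tall things stand clear of the radio.

Plan: set the fingers about 50 mm apart, press both tips on the wheel symmetrically about its axis, and roll 60°. This gives torque with no sideways force on the radio.

>>> play_rows --motion '[{"xyz":[-37,-32,0],"roll":0},{"xyz":[-74,-65,0],"roll":0},{"xyz":[-111,-97,0],"roll":0},{"xyz":[-147,-129,0],"roll":0},{"xyz":[-184,-162,0],"roll":0},{"xyz":[-220,-194,0],"roll":0},{"xyz":[-257,-227,0],"roll":0},{"xyz":[-294,-259,0],"roll":0}]' --fingers 105

```text
time: 2.1
position: [0.3486, 0.1886, 0.2456]
tcp_rot: [0.367, 3.119, 0.001]
ft_force: [1.9, 0.4, 0.4]
gripper_width: 0.0505
gripper_force: 0.0
```

>>> play_rows --motion '[{"xyz":[-37,-32,0],"roll":0},{"xyz":[-74,-65,0],"roll":0},{"xyz":[-111,-97,0],"roll":0},{"xyz":[-147,-129,0],"roll":0},{"xyz":[-184,-162,0],"roll":0},{"xyz":[-220,-194,0],"roll":0},{"xyz":[-257,-227,0],"roll":0},{"xyz":[-257,-227,0],"roll":0}]'

```text
time: 2.9
position: [0.5485, -0.0951, 0.2446]
tcp_rot: [0.377, 3.116, -0.003]
ft_force: [-1.3, 1.4, -0.6]
gripper_width: 0.0502
gripper_force: 0.0
```

```bash
cat >> h.py <<'E'
def to(x,y,z):
    s=env.state();M=R.from_rotvec(s["tcp_rot"]).as_matrix()
    print("t",s["time"],"pos",s["position"].round(4),"j",np.round(s["joint_positions"],2),"w",round(s["gripper_width"],4),"F",np.round(s["ft_force"],1))
    print("x,y ax",M[:,0].round(3),M[:,1].round(3),"move mm",(M.T@(np.array([x,y,z])-s["position"])*1000).round(1))
E
python3 -c "
from h import *
to(.544,-.09,.12)"
```

```text
t 2.9 pos [ 0.5485 -0.0951  0.2446] j [-0.17  0.31 -0.07  1.19 -0.    0.07] w 0.0502 F [-1.3  1.4 -0.6]
x,y ax [-0.971  0.238 -0.003] [ 0.238  0.971 -0.002] move mm [  5.9   4.1 124.5]
```

>>> play_rows --motion '[{"xyz":[5,4,40],"roll":0},{"xyz":[5,4,80],"roll":0},{"xyz":[5,4,110],"roll":0},{"xyz":[5,4,130],"roll":0},{"xyz":[5,4,130],"roll":0},{"xyz":[5,4,130],"roll":0}]'

```text
time: 3.5
position: [0.5409, -0.0849, 0.1156]
tcp_rot: [-0.367, -3.12, -0.0]
ft_force: [0.0, 0.0, 0.2]
gripper_width: 0.0501
gripper_force: 0.0
```

Run:
```python
from h import *
to(.544,-.09,.102)
for n in("top","side"):
    p=env.capture(n);save(p,n+"1.png")
    if n=="side": cv2.imwrite("pics/s1c.png",cv2.resize(p["img"][180:340,220:420,::-1],None,fx=3.5,fy=3.5))
    for t in "wheel_top pointer_tip long_tick button_top".split():
        for d in env.place_of(p,t)[:1]: print(n,t,round(d["conf"],2),w(p,d["centre"]).round(4))
```

```text
t 3.5 pos [ 0.5409 -0.0849  0.1156] j [-0.16  0.38 -0.31  0.87  0.    0.08] w 0.0501 F [0.  0.  0.2]
x,y ax [-0.973  0.232  0.   ] [0.232 0.973 0.   ] move mm [-4.3 -4.3 13.6]
top wheel_top 0.68 [ 0.5459 -0.0929  0.0915]
top pointer_tip 0.71 [0.6217 0.1128 0.0025]
top long_tick 0.85 [ 0.4792 -0.1059  0.0718]
side wheel_top 0.77 [ 0.5427 -0.0901  0.0858]
side pointer_tip 0.71 [ 0.5322 -0.1413  0.0888]
side long_tick 0.56 [ 0.4853 -0.1021  0.0704]
side button_top 0.63 [ 0.5692 -0.2028  0.0939]
```

View pics/s1c.png

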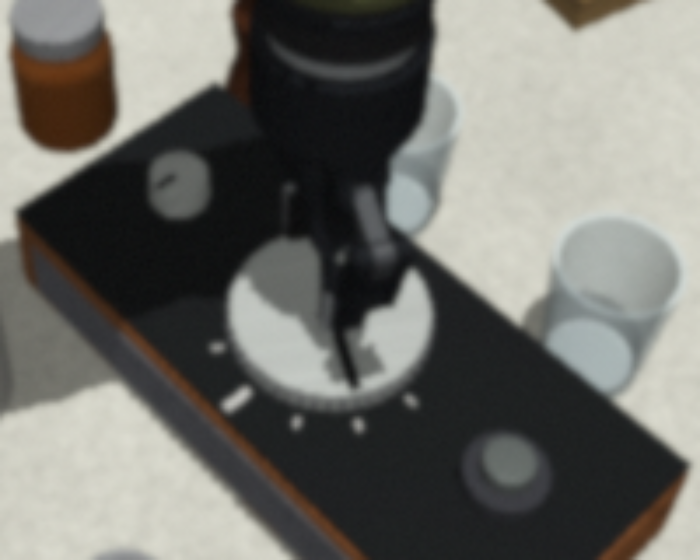

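The crop shows the gripper over the wheel (centre about (330,315)), with the tips clear above its top. The pointer is still on the second short tick (358,425). I'll correct the centring and go down until it touches.

>>> play_rows --motion '[{"xyz":[-4,-5,0],"roll":0},{"xyz":[-4,-5,5],"roll":0},{"xyz":[-4,-5,9],"roll":0},{"xyz":[-4,-5,12],"roll":0},{"xyz":[-4,-5,12],"roll":0},{"xyz":[-4,-5,12],"roll":0}]'

```text
time: 4.6
position: [0.5435, -0.0909, 0.1031]
tcp_rot: [-0.368, -3.119, -0.0]
ft_force: [0.3, 0.0, 0.2]
gripper_width: 0.0502
gripper_force: 0.0
```

>>> play_rows --motion '[{"xyz":[0,0,1],"roll":0},{"xyz":[0,0,2],"roll":0},{"xyz":[0,0,2],"roll":0}]'

```text
time: 4.9
position: [0.5437, -0.091, 0.1013]
tcp_rot: [-0.368, -3.12, 0.0]
ft_force: [-0.6, 0.4, -0.2]
gripper_width: 0.05
gripper_force: 0.0
```

>>> play_rows --motion '[{"xyz":[0,0,1],"roll":0},{"xyz":[0,0,2],"roll":0},{"xyz":[0,0,2],"roll":0}]'

```text
time: 5.2
position: [0.5436, -0.091, 0.0992]
tcp_rot: [-0.368, -3.12, -0.0]
ft_force: [-0.8, -0.4, 0.7]
gripper_width: 0.0505
gripper_force: 0.0
```

>>> play_rows --motion '[{"xyz":[0,0,1],"roll":0},{"xyz":[0,0,2],"roll":0},{"xyz":[0,0,2],"roll":0}]'

```text
time: 5.5
position: [0.5438, -0.091, 0.0989]
tcp_rot: [0.368, 3.119, -0.0]
ft_force: [-4.2, 0.1, 10.0]
gripper_width: 0.0503
gripper_force: 5.3
```

>>> play_rows --motion '[{"xyz":[0,0,0],"roll":8},{"xyz":[0,0,0],"roll":16},{"xyz":[0,0,0],"roll":24},{"xyz":[0,0,0],"roll":32},{"xyz":[0,0,0],"roll":40},{"xyz":[0,0,0],"roll":48},{"xyz":[0,0,0],"roll":56},{"xyz":[0,0,0],"roll":60}]'

```text
time: 6.3
position: [0.5462, -0.0929, 0.099]
tcp_rot: [1.88, 2.508, -0.001]
ft_force: [1.1, -4.3, 5.2]
gripper_width: 0.0503
gripper_force: 2.6
```

>>> play_rows --motion '[{"xyz":[0,0,0],"roll":0},{"xyz":[0,0,0],"roll":0}]'

```text
time: 6.5
position: [0.5461, -0.0928, 0.099]
tcp_rot: [1.875, 2.512, -0.0]
ft_force: [1.0, -4.1, 5.9]
gripper_width: 0.0503
gripper_force: 2.7
```

Run:
```python
from h import *
to(.544,-.091,.102)
p=env.capture("side")
cv2.imwrite("pics/s2c.png",cv2.resize(p["img"][180:340,220:420,::-1],None,fx=3.5,fy=3.5))
for t in "wheel_top pointer_tip long_tick button_top".split():
        for d in env.place_of(p,t)[:1]: print(t,round(d["conf"],2),w(p,d["centre"]).round(4))
```

```text
t 6.5 pos [ 0.5461 -0.0928  0.099 ] j [-0.17  0.41 -0.33  0.83 -0.    1.12] w 0.0503 F [ 1.  -4.1  5.9]
x,y ax [-0.284  0.959 -0.005] [0.959 0.284 0.004] move mm [ 2.3 -1.5 -3. ]
wheel_top 0.75 [ 0.5433 -0.0924  0.0871]
pointer_tip 0.89 [ 0.5059 -0.1259  0.0896]
long_tick 0.67 [ 0.4838 -0.1011  0.0687]
button_top 0.56 [ 0.5687 -0.2021  0.0932]
```

View pics/s2c.png

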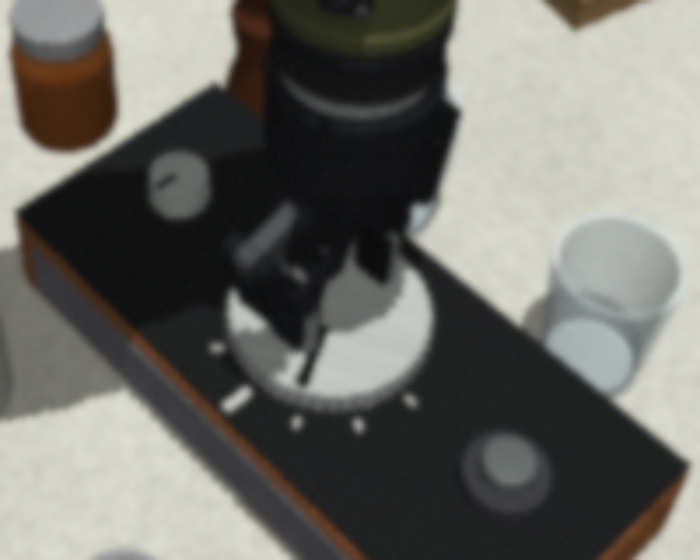

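The view shows the pointer at (305,380), on the first short tick (296,423). It slipped and moved only one click, so I'll press a little harder and roll 30° more.

>>> play_rows --motion '[{"xyz":[0,0,1],"roll":0},{"xyz":[0,0,2],"roll":0},{"xyz":[0,0,2],"roll":0}]'

```text
time: 7.05
position: [0.5462, -0.0928, 0.0988]
tcp_rot: [1.875, 2.512, 0.0]
ft_force: [-1.1, -3.2, 17.9]
gripper_width: 0.0504
gripper_force: 8.8
```

>>> play_rows --motion '[{"xyz":[0,0,0],"roll":5},{"xyz":[0,0,0],"roll":10},{"xyz":[0,0,0],"roll":15},{"xyz":[0,0,0],"roll":20},{"xyz":[0,0,0],"roll":25},{"xyz":[0,0,0],"roll":30},{"xyz":[0,0,0],"roll":30}]'

```text
time: 7.75
position: [0.5454, -0.0937, 0.0988]
tcp_rot: [2.463, 1.938, -0.0]
ft_force: [-3.7, -4.5, 18.1]
gripper_width: 0.0499
gripper_force: 9.4
```

```bash
cat > ang.py <<'E'
from h import *
to(.544,-.091,.102)
for n in ("side","top"):
    p=env.capture(n);r={}
    for t in "wheel_top pointer_tip long_tick button_top tone_top".split():
        for d in env.place_of(p,t)[:1]: r[t]=w(p,d["centre"]);print(n,t,round(d["conf"],2),r[t].round(4))
    try:
        f=lambda v:np.degrees(np.arctan2(v[1],v[0]));c=r["wheel_top"];print("wheel deg",(f(r["long_tick"]-c)-f(r["pointer_tip"]-c)))
    except KeyError: pass
    if n=="side": save(p,"s_last.png")
E
python3 ang.py
```

```text
t 7.75 pos [ 0.5454 -0.0937  0.0988] j [-0.17  0.41 -0.33  0.83 -0.01  1.64] w 0.0499 F [-3.7 -4.5 18.1]
x,y ax [ 0.235  0.972 -0.005] [ 0.972 -0.235  0.006] move mm [ 2.3 -2.  -3.2]
side wheel_top 0.73 [ 0.5401 -0.0898  0.0879]
side pointer_tip 0.82 [ 0.4962 -0.1021  0.0905]
side long_tick 0.57 [ 0.4828 -0.1043  0.0708]
side button_top 0.58 [ 0.5671 -0.2012  0.0946]
side tone_top 0.36 [ 0.5658 -0.2029  0.0922]
wheel deg -1.4974567587296121
top wheel_top 0.96 [ 0.5452 -0.0964  0.0907]
top pointer_tip 0.75 [ 0.4938 -0.1027  0.0923]
top long_tick 0.95 [ 0.4777 -0.1056  0.0732]
top tone_top 0.56 [0.5188 0.021  0.0907]
wheel deg 0.7962543262632948
```

The pointer is at the long tick. I'll lift off, shut the fingers, and check that it stays there.

>>> play_rows --motion '[{"xyz":[0,0,-3],"roll":0},{"xyz":[0,0,-10],"roll":0},{"xyz":[0,0,-40],"roll":0},{"xyz":[0,0,-80],"roll":0},{"xyz":[0,0,-80],"roll":0}]'

```text
time: 8.85
position: [0.5471, -0.0913, 0.1804]
tcp_rot: [2.461, 1.942, 0.01]
ft_force: [0.9, 0.6, -0.1]
gripper_width: 0.0502
gripper_force: 0.0
```

>>> play_rows --motion '[{"xyz":[0,0,0],"roll":0},{"xyz":[0,0,0],"roll":0},{"xyz":[0,0,0],"roll":0},{"xyz":[0,0,0],"roll":0},{"xyz":[0,0,0],"roll":0}]' --fingers 255

```text
time: 9.35
position: [0.5432, -0.0909, 0.1745]
tcp_rot: [-2.465, -1.945, 0.002]
ft_force: [0.6, -0.1, -0.6]
gripper_width: -0.0002
gripper_force: 0.0
```

```bash
python3 ang.py
python3 - <<'E'
from h import *
to(.568,-.203,.125)
a=cv2.imread("pics/s_last.png")[180:340,220:420];cv2.imwrite("pics/s3c.png",cv2.resize(a,None,fx=3.5,fy=3.5))
E
```

```text
t 9.35 pos [ 0.5432 -0.0909  0.1745] j [-0.17  0.34 -0.21  1.02 -0.    1.64] w -0.0002 F [ 0.6 -0.1 -0.6]
x,y ax [ 0.233  0.973 -0.   ] [ 0.973 -0.233 -0.002] move mm [ 0.1  0.9 72.5]
side wheel_top 0.93 [ 0.5443 -0.0877  0.087 ]
side pointer_tip 0.77 [ 0.4943 -0.1017  0.0924]
side long_tick 0.22 [ 0.4941 -0.1046  0.089 ]
side button_top 0.59 [ 0.5685 -0.2035  0.0926]
side tone_top 0.82 [0.5206 0.0218 0.0907]
wheel deg 3.0400340851003307
top wheel_top 0.56 [ 0.5456 -0.0907  0.0899]
top pointer_tip 0.68 [ 0.4926 -0.105   0.0888]
top long_tick 0.77 [ 0.4804 -0.1067  0.0715]
top tone_top 0.49 [0.5205 0.0181 0.0911]
wheel deg -1.2503890879302162
t 9.95 pos [ 0.5438 -0.091   0.1754] j [-0.17  0.34 -0.21  1.02  0.    1.64] w -0.0001 F [ 0.2 -0.5  0.1]
x,y ax [0.233 0.973 0.   ] [ 0.973 -0.233  0.   ] move mm [-103.3   49.6   50.4]
```

View pics/s3c.png

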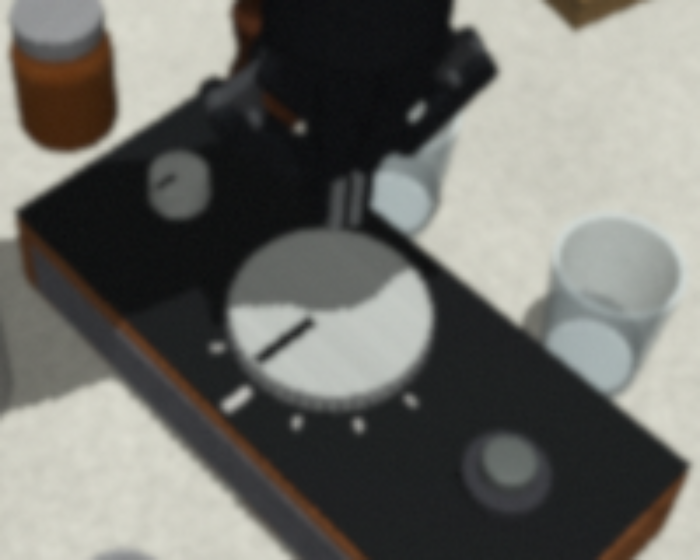

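The pointer line ends at (260,360), in line with the long tick (237,399), and the radio hasn't moved. Next I'll move over the button at (0.568, -0.203), top z 0.092.

>>> play_rows --motion '[{"xyz":[-35,17,0],"roll":0},{"xyz":[-70,34,0],"roll":0},{"xyz":[-103,49,10],"roll":0},{"xyz":[-103,49,30],"roll":0},{"xyz":[-103,49,50],"roll":0},{"xyz":[-103,49,63],"roll":0},{"xyz":[-103,49,63],"roll":0},{"xyz":[-103,49,63],"roll":0}]'

```text
time: 10.75
position: [0.5675, -0.2024, 0.1125]
tcp_rot: [-2.466, -1.946, 0.0]
ft_force: [0.0, 0.2, 1.0]
gripper_width: 0.0001
gripper_force: 0.0
```

>>> play_rows --motion '[{"xyz":[0,0,3],"roll":0},{"xyz":[0,0,6],"roll":0},{"xyz":[0,0,9],"roll":0},{"xyz":[0,0,9],"roll":0}]'

```text
time: 11.15
position: [0.5681, -0.2026, 0.1037]
tcp_rot: [2.465, 1.945, 0.002]
ft_force: [0.3, 0.7, 2.2]
gripper_width: 0.0001
gripper_force: 1.1
```

>>> play_rows --motion '[{"xyz":[0,0,2],"roll":0},{"xyz":[0,0,4],"roll":0},{"xyz":[0,0,5],"roll":0},{"xyz":[0,0,5],"roll":0},{"xyz":[0,0,5],"roll":0}]'

```text
time: 11.65
position: [0.5681, -0.2026, 0.1]
tcp_rot: [2.465, 1.945, 0.002]
ft_force: [-1.7, 1.2, 9.1]
gripper_width: 0.0002
gripper_force: 5.1
```

The button bottomed out at TCP z 0.100 with 9 N, which is the full 6 mm of travel. I'll lift off and check.

>>> play_rows --motion '[{"xyz":[0,0,1],"roll":0},{"xyz":[0,0,-10],"roll":0},{"xyz":[0,0,-40],"roll":0},{"xyz":[0,0,-80],"roll":0},{"xyz":[0,0,-110],"roll":0},{"xyz":[0,0,-110],"roll":0},{"xyz":[0,0,-110],"roll":0},{"xyz":[0,0,-110],"roll":0}]'

```text
time: 12.45
position: [0.5663, -0.2023, 0.2067]
tcp_rot: [-2.464, -1.944, 0.003]
ft_force: [-0.8, -0.2, -0.7]
gripper_width: 0.0002
gripper_force: 0.0
```

```bash
python3 ang.py
python3 - <<'E'
from h import *
a=cv2.imread("pics/s_last.png")[180:340,220:420];cv2.imwrite("pics/s4c.png",cv2.resize(a,None,fx=3.5,fy=3.5))
E
```

```text
t 12.45 pos [ 0.5663 -0.2023  0.2067] j [-0.34  0.41 -0.02  1.15 -0.    1.46] w 0.0002 F [-0.8 -0.2 -0.7]
x,y ax [0.233 0.973 0.   ] [ 0.973 -0.233 -0.003] move mm [103.  -47.3 104.9]
side wheel_top 0.63 [ 0.5443 -0.0934  0.0865]
side pointer_tip 0.85 [ 0.4945 -0.1044  0.0898]
side long_tick 0.7 [ 0.4851 -0.1034  0.0715]
side button_top 0.66 [ 0.5685 -0.202   0.0946]
side tone_top 0.75 [0.521  0.0205 0.0895]
wheel deg -2.9035780708406946
top wheel_top 0.65 [ 0.5469 -0.0968  0.0934]
top pointer_tip 0.89 [ 0.4949 -0.1049  0.0896]
top long_tick 0.73 [ 0.4818 -0.1066  0.0716]
top button_top 0.54 [ 0.57   -0.2066  0.088 ]
top tone_top 0.69 [0.5213 0.0192 0.0905]
wheel deg -0.3242387625758738
```

View pics/s4c.png

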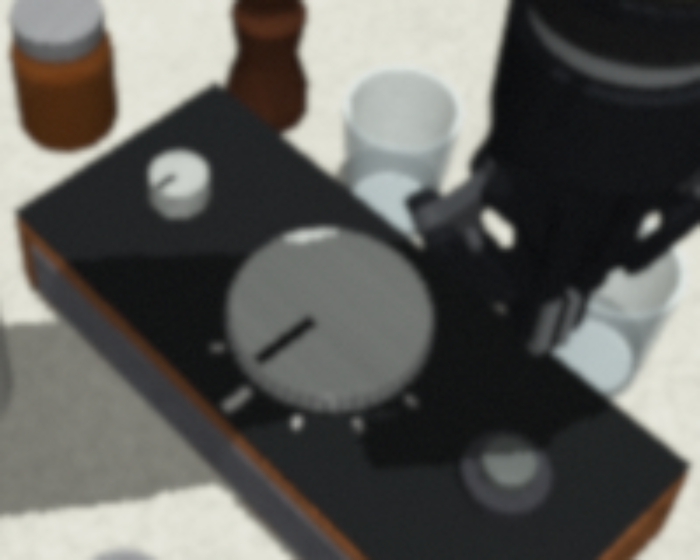

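The pointer (260,360) still lines up with the long tick, the button (510,462) is back up, and the small knob and radio haven't moved.

```bash
python3 -c "
from bench import env
print(env.job_done())"
```

```text
the job is handed in; nothing more can be done
None
```

I turned the wheel two clicks to the long tick by fingertip friction, pressed the button right down and let it come back up, and handed the job in at about 12.5 s; the last pictures showed the radio and small knob unmoved, but the hand-in returned no verdict.

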